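Run a fingertip along the bench switch box and switch the row off

TASK

It is the end of the shift and the bench is being powered down. Starting at the end of the switch box where the supply conduit comes out, run a fingertip along the row of rocker switches with a light touch and press each one over to off (the half marked with a ring goes down), in the order in which they stand, but pass over the switch inside the raised guard: it feeds equipment that runs all night and must stay on throughout. Leave the other things on the bench and on the box where they are.

Things in the scene. Friction and masses are not known exactly. Their poses are not given: they have to be found in the camera images.
- switch_box: fixed grey steel box 330 (y) x 96 (x) x 50 mm high, top level. Origin: centre of its underside; +y runs along the switch row to the end where a black conduit leaves the box and dips into the bench (56 mm past that end, 43 mm high). On top a row of five black rocker switches 52 mm apart, a card holder behind each.
- switch_1 (a point): fixed point over the pivot of switch 1 (at the conduit end), 58 mm above the bench = top of a pressed wing; axes as the box. The rocker is 24 mm wide and 31 mm long along the row, a shallow V of two wings reaching 15 mm from the pivot; bar mark = ON wing (conduit side), ring mark = OFF wing (away from it). Round it a flat bezel, 41 mm long, top at 54 mm, or the raised guard.
- switch_2 (a point): fixed point over the pivot of switch 2 (second from the conduit end), 58 mm above the bench = top of a pressed wing; axes as the box. The rocker is 24 mm wide and 31 mm long along the row, a shallow V of two wings reaching 15 mm from the pivot; bar mark = ON wing (conduit side), ring mark = OFF wing (away from it). Round it a flat bezel, 41 mm long, top at 54 mm, or the raised guard.
- switch_3 (a point): fixed point over the pivot of switch 3 (third from the conduit end), 58 mm above the bench = top of a pressed wing; axes as the box. The rocker is 24 mm wide and 31 mm long along the row, a shallow V of two wings reaching 15 mm from the pivot; bar mark = ON wing (conduit side), ring mark = OFF wing (away from it). Round it a flat bezel, 41 mm long, top at 54 mm, or the raised guard.
- switch_4 (a point): fixed point over the pivot of switch 4 (fourth from the conduit end), 58 mm above the bench = top of a pressed wing; axes as the box. The rocker is 24 mm wide and 31 mm long along the row, a shallow V of two wings reaching 15 mm from the pivot; bar mark = ON wing (conduit side), ring mark = OFF wing (away from it). Round it a flat bezel, 41 mm long, top at 54 mm, or the raised guard.
- switch_5 (a point): fixed point over the pivot of switch 5 (last, farthest from the conduit), 58 mm above the bench = top of a pressed wing; axes as the box. The rocker is 24 mm wide and 31 mm long along the row, a shallow V of two wings reaching 15 mm from the pivot; bar mark = ON wing (conduit side), ring mark = OFF wing (away from it). Round it a flat bezel, 41 mm long, top at 54 mm, or the raised guard.
- rocker_1 (a joint): tilt of rocker 1 (rad): 0 ON (conduit-side wing down, level at 58 mm; the OFF wing slopes up from the pivot to 64 mm at its end), 0.4 OFF (the reverse). It snaps over by a spring: press the raised wing 10 to 13 mm from the pivot with 2 to 4 N until its end is below about 61 mm; it then goes over by itself and stays. All start ON.
- rocker_2 (a joint): tilt of rocker 2 (rad): 0 ON (conduit-side wing down, level at 58 mm; the OFF wing slopes up from the pivot to 64 mm at its end), 0.4 OFF (the reverse). It snaps over by a spring: press the raised wing 10 to 13 mm from the pivot with 2 to 4 N until its end is below about 61 mm; it then goes over by itself and stays. All start ON.
- rocker_3 (a joint): tilt of rocker 3 (rad): 0 ON (conduit-side wing down, level at 58 mm; the OFF wing slopes up from the pivot to 64 mm at its end), 0.4 OFF (the reverse). It snaps over by a spring: press the raised wing 10 to 13 mm from the pivot with 2 to 4 N until its end is below about 61 mm; it then goes over by itself and stays. All start ON.
- rocker_4 (a joint): tilt of rocker 4 (rad): 0 ON (conduit-side wing down, level at 58 mm; the OFF wing slopes up from the pivot to 64 mm at its end), 0.4 OFF (the reverse). It snaps over by a spring: press the raised wing 10 to 13 mm from the pivot with 2 to 4 N until its end is below about 61 mm; it then goes over by itself and stays. All start ON.
- rocker_5 (a joint): tilt of rocker 5 (rad): 0 ON (conduit-side wing down, level at 58 mm; the OFF wing slopes up from the pivot to 64 mm at its end), 0.4 OFF (the reverse). It snaps over by a spring: press the raised wing 10 to 13 mm from the pivot with 2 to 4 N until its end is below about 61 mm; it then goes over by itself and stays. All start ON.
- guard: raised grey guard frame standing round one of the five switches (which one varies): 34 mm across the row, 41 mm along it, walls 3.5 mm, its top 72 mm above the bench, 14 mm higher than a pressed wing. Origin: centre of its underside on the box's top, on the switch's centre; fixed. The other switches have only flat bezels.
- usb_stick: memory stick 18 x 53 x 8 mm, loose on the bare end of the switch box's top, some 45 mm beyond switch 5; a bystander. Origin: centre of its underside.
- marker: loose felt marker 130 x 16 x 16 mm lying on the bench in front of the box; a bystander. Origin: centre of its underside.
- hex_key: loose hexagon key 89 x 29 x 9 mm on the bench in front of the box; a bystander. Origin: centre of its underside.
- stand_key: loose flat key with a small knob, 78 x 34 x 18 mm, in front of the box to the left; a bystander. Origin: centre of its underside.
- sample_jar: loose white screw-cap jar, 36 mm wide, 69 mm high, standing to the left; a bystander. Origin: centre of its underside.
- sample_5: loose metal disc 36 mm wide, 32 mm high, standing in front of the box to the right; a bystander. Origin: centre of its underside.
- mouse: loose computer mouse 104 x 58 x 40 mm, to the right; a bystander. Origin: centre of its underside.

How it is judged:
At the end, for the whole second after the job is handed in: The four switches without a guard are off (rocker tilt above 0.32 of 0.4 rad) and the one inside the raised guard is on (below 0.08 rad) (((horizontal distance between guard and switch_1 below 0.02 m and value of joint rocker_1 below 0.08 rad) or (horizontal distance between guard and switch_1 above 0.02 m and value of joint rocker_1 above 0.32 rad)) and ((horizontal distance between guard and switch_2 below 0.02 m and value of joint rocker_2 below 0.08 rad) or (horizontal distance between guard and switch_2 above 0.02 m and value of joint rocker_2 above 0.32 rad)) and ((horizontal distance between guard and switch_3 below 0.02 m and value of joint rocker_3 below 0.08 rad) or (horizontal distance between guard and switch_3 above 0.02 m and value of joint rocker_3 above 0.32 rad)) and ((horizontal distance between guard and switch_4 below 0.02 m and value of joint rocker_4 below 0.08 rad) or (horizontal distance between guard and switch_4 above 0.02 m and value of joint rocker_4 above 0.32 rad)) and ((horizontal distance between guard and switch_5 below 0.02 m and value of joint rocker_5 below 0.08 rad) or (horizontal distance between guard and switch_5 above 0.02 m and value of joint rocker_5 above 0.32 rad))); the robot touches nothing.
It fails at once if the guarded switch is pushed out of its on position ((horizontal distance between guard and switch_1 below 0.02 m and value of joint rocker_1 above 0.15 rad) or (horizontal distance between guard and switch_2 below 0.02 m and value of joint rocker_2 above 0.15 rad) or (horizontal distance between guard and switch_3 below 0.02 m and value of joint rocker_3 above 0.15 rad) or (horizontal distance between guard and switch_4 below 0.02 m and value of joint rocker_4 above 0.15 rad) or (horizontal distance between guard and switch_5 below 0.02 m and value of joint rocker_5 above 0.15 rad)).
It fails at once if a switch goes off while an unguarded switch nearer the conduit end is still on ((value of joint rocker_2 above 0.3 rad and value of joint rocker_1 below 0.1 rad and horizontal distance between guard and switch_1 above 0.02 m) or (value of joint rocker_3 above 0.3 rad and value of joint rocker_1 below 0.1 rad and horizontal distance between guard and switch_1 above 0.02 m) or (value of joint rocker_3 above 0.3 rad and value of joint rocker_2 below 0.1 rad and horizontal distance between guard and switch_2 above 0.02 m) or (value of joint rocker_4 above 0.3 rad and value of joint rocker_1 below 0.1 rad and horizontal distance between guard and switch_1 above 0.02 m) or (value of joint rocker_4 above 0.3 rad and value of joint rocker_2 below 0.1 rad and horizontal distance between guard and switch_2 above 0.02 m) or (value of joint rocker_4 above 0.3 rad and value of joint rocker_3 below 0.1 rad and horizontal distance between guard and switch_3 above 0.02 m) or (value of joint rocker_5 above 0.3 rad and value of joint rocker_1 below 0.1 rad and horizontal distance between guard and switch_1 above 0.02 m) or (value of joint rocker_5 above 0.3 rad and value of joint rocker_2 below 0.1 rad and horizontal distance between guard and switch_2 above 0.02 m) or (value of joint rocker_5 above 0.3 rad and value of joint rocker_3 below 0.1 rad and horizontal distance between guard and switch_3 above 0.02 m) or (value of joint rocker_5 above 0.3 rad and value of joint rocker_4 below 0.1 rad and horizontal distance between guard and switch_4 above 0.02 m)).
It fails at once if the switch box or the guard is rammed (pushed or struck with more than 120 N) (contact force between any of the fingers, the arm and switch_box above 120 N or contact force between any of the fingers, the arm and guard above 120 N).
It fails at once if a bystander is shifted, lifted or carried (more than 20 mm) (distance of any of usb_stick, marker, hex_key, stand_key, sample_jar, sample_5, mouse from where it was at the start of the episode above 0.02 m).
It also fails if it takes over 51 s, if anything falls off the work surface, if the arm or the gripper's body presses on something with over 40 N, if the wrist force passes 120 N, or if a joint passes its speed limit or range.

ROBOT

A 7-joint arm with a two-finger parallel gripper is mounted at the origin on a cart in front of the work surface, level with it; the furniture and walls round the work are solid. World frame = base frame: x ahead of the robot, y to its left, z up, the work surface at z = 0. Lengths are in m, angles in rad, forces in N, time in s.
With the tool pointing down it reaches from about 0.35 to 0.9 m from the base axis. Payload 8.1 kg.
Tool frame: the origin (TCP) lies on the mounting face of the last link; the fingertips stand 178 mm ahead of it and the grasp point (between the pads) lies 159 mm ahead of it; z points along the fingers, y is the direction in which the jaws open and shut (so a half turn about z gives the same grasp; the last joint's range is limited). The gripper opens to 92 mm and grips with 3 to 60 N. Pads are 19 mm wide; open, the fingers measure 130 mm over their backs; the gripper's body (75 mm by 190 mm) begins 47 mm behind the grasp point.
Start: joints at [-1.378, 0.434, 0.025, 1.573, -0.012, 1.134, -0.075], TCP at [0.182, 0.598, 0.405] pointing down, gripper open.
Joint ranges: [-2.62, 2.62], [-0.44, 2.09], [-1.27, 1.32], [0.08, 2.57], [-1.32, 4.46], [0.12, 2], [-2.74, 2.74]. Speed limits (rad/s): [2.22, 2.22, 3.01, 3.01, 3.14, 3.14, 3.14].

INTERFACE

Orientations are given as a unit quaternion [w, x, y, z].
In Python, from rig import arm, eyes gives the robot as it stands.
- The arm moves only by the shell command python3 -m pendant 'ROWS' [FORCE]. ROWS is JSON, one flat list of numbers, 7 for each row, row after row: the finger opening in m, from 0 to 0.0918, then the shift along the tool's x, y, z in m, then the turn, a rotation vector about the tool's x, y, z in degrees. In form: [fingers, x, y, z, rx, ry, rz, fingers, x, y, z, rx, ry, rz, ...]. A call has 1 to 5 rows; each row shifts and turns the pose as measured when the row begins, along the tool's axes as they then stand; what a row does not reach is not made up. A row lasts 1/12 s, in which the tool goes at most 41.7 mm and 7.16 degrees, less where a joint would pass 70% of its speed; a pose out of reach is approached as far as the arm can. A call is refused whole if a number of a shift passes 0.0417 or a number of a turn 7.16, either way. A call with a gripper value outside its range is refused whole. The fingers move at their own pace and stop on an object; FORCE is the grip in N (left out, the last holds). Time passes only in rows, so rows that do not move let the fingers close. It gives the time, the measured TCP pose, the force and the opening at its end, in the units of the state.
- arm.get_obs(): the state, without advancing time (a new reading comes with each control period).
- eyes.get_image(name): name is "side" or "top" or "wrist"; returns the picture (480x640x3 uint8, blue, green, red); there is no depth.
- eyes.calibration(name): a dict with "fx", "fy", "cx", "cy" (pixels), "eye" and "rotation" of the camera in the world. Camera axes: x right, y down, z forward; pixel columns grow to the right and rows downward; lengths in m; the calibration is good to about 2 mm. A picture is of the moment at which its call begins: read the wrist's pose just before it. calibration takes no time and is no camera call; for the wrist camera it gives the pose at the moment of the call.
- arm.finish_job(): hands the job in, once; it reports no verdict.
The state is a dict: "clock": time; "joints": joint angles; "qvel": joint speeds; "effort": joint torques, N m; "tcp_pos": TCP position; "eef_rot": TCP orientation; "force": force on the tool from outside, world axes, zero at the start; "torque": the same for the moment, N m; "finger_gap": finger opening in m.
Only numpy, scipy, OpenCV 4.12 (cv2) and the standard library are available. Lean on these libraries where they do the work, as an engineer would, in place of code of your own. Each camera call takes 0.05 s, during which the arm holds its last target. There are 200 camera calls.

## Working session

There is one attempt and no reset: what is moved stays moved. The work goes in short steps, Python scripts to look and compute and a shell command to move; the robot and the scene stay as the last step left them, time stands still between calls to the robot, and variables do not carry over. Pictures are saved under pics/ and viewed, about 8 in all and at most 12, crops included, and the job is handed in when it is done.

```bash
mkdir -p pics; ls; python3 - <<'E'
from rig import arm, eyes
import cv2
print(arm.get_obs())
for n in("top","side"):
    print(n,eyes.calibration(n)); cv2.imwrite(f"pics/{n}0.png",eyes.get_image(n))
E
```

```text
pics
{'clock': 0.0, 'joints': array([-1.37761668,  0.43521756,  0.02499279,  1.57410392, -0.01159354,
        1.13398888, -0.07508715]), 'qvel': array([ 0.00111246,  0.0018081 ,  0.00164451, -0.00179419,  0.00052144,
        0.00107637, -0.00175152]), 'effort': array([ 1.59906434e-03, -6.67828059e+01,  9.85776298e-01, -3.14491260e+01,
       -6.05539838e-02,  4.23458428e-02,  1.45827503e-04]), 'tcp_pos': array([0.18215198, 0.59762341, 0.40394571]), 'eef_rot': array([-3.77452839e-05,  1.47387018e-01,  9.89078586e-01, -7.85476136e-04]), 'force': array([ 0.08904477, -0.43731483, -0.71268602]), 'torque': array([ 0.03039565, -0.0038449 ,  0.01219961]), 'finger_gap': 0.09162023166858582}
top {'fx': 540.0395739776503, 'fy': 540.0395739776503, 'cx': 316.479361609643, 'cy': 234.27246500638702, 'eye': array([0.34787615, 0.05233001, 1.28722176]), 'rotation': array([-0.04558023,  0.71236381, -0.69713773,  0.06677747])}
side {'fx': 519.0536417036477, 'fy': 519.0536417036477, 'cx': 321.5294610369578, 'cy': 237.33064335162987, 'eye': array([ 0.42372296, -0.74323814,  0.59322627]), 'rotation': array([-0.46763976,  0.87981932, -0.07630991,  0.03752093])}
```

View pics/top0.png

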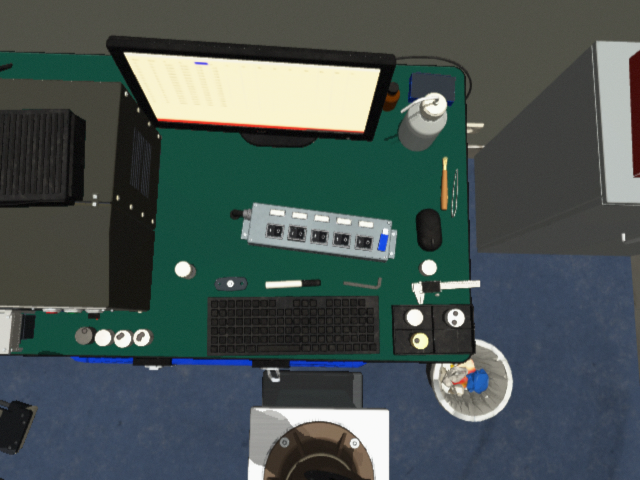

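View pics/side0.png

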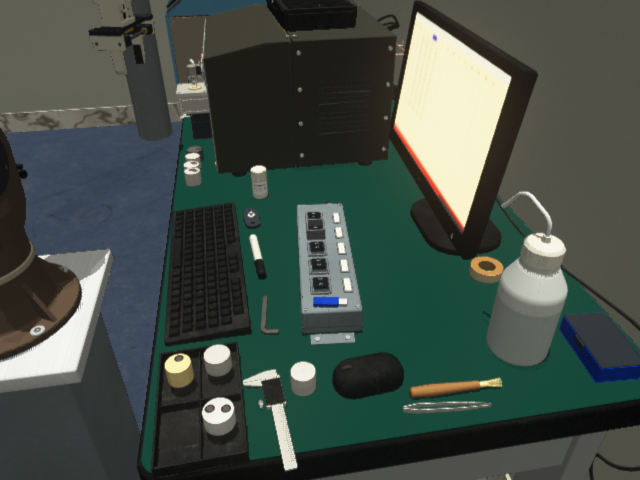

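Top: the conduit is at the left (+y) end, around (237,214). The switches sit near (275,231), (297,233), (319,237), (342,240) and (364,243), with the USB stick at (383,242). Next I'll make enlarged crops and a first estimate.

```bash
cat > h.py <<'E'
import numpy as np, cv2
from scipy.spatial.transform import Rotation as R
from rig import arm, eyes
def rot(q): return R.from_quat(np.asarray(q),scalar_first=True)
def ray(c,p):
    d=rot(c["rotation"]).apply([(p[0]-c["cx"])/c["fx"],(p[1]-c["cy"])/c["fy"],1]); return np.array(c["eye"]),d
def onz(c,p,z):
    e,d=ray(c,p); return e+d*(z-e[2])/d[2]
def proj(c,X):
    v=rot(c["rotation"]).inv().apply(np.atleast_2d(X)-c["eye"]); return np.c_[c["cx"]+c["fx"]*v[:,0]/v[:,2],c["cy"]+c["fy"]*v[:,1]/v[:,2]]
def blobs(im,roi,thr,amin,amax):
    x0,y0,x1,y1=roi; g=im[y0:y1,x0:x1].max(2)
    n,l,s,c=cv2.connectedComponentsWithStats((g<thr).astype(np.uint8),connectivity=4)
    return [(c[i]+[x0,y0],s[i]) for i in range(1,n) if amin<s[i][4]<amax]
E
python3 - <<'E'
from h import *
ct=eyes.calibration("top")
im=cv2.imread("pics/top0.png"); s=cv2.imread("pics/side0.png")
for c,st in blobs(im,(240,200,400,262),70,40,600): print(c.round(1),st, onz(ct,c,.058).round(4))
a=cv2.resize(im[195:265,225:405],None,fx=4.2,fy=4.2,interpolation=cv2.INTER_CUBIC)
b=cv2.resize(s[195:315,280:375],None,fx=2.4,fy=2.4,interpolation=cv2.INTER_CUBIC)
o=np.zeros((600,800,3),np.uint8); o[:a.shape[0],:a.shape[1]]=a; o[300:300+b.shape[0],:b.shape[1]]=b
cv2.imwrite("pics/z.png",o)
E
```

```text
[274.3 230.2] [ 28  25  14  11 118] [0.5528 0.1145 0.058 ]
[296.7 232.2] [ 50  26  14  13 133] [0.5493 0.0629 0.058 ]
[319.3 236.2] [ 73  31  14  11 117] [0.5412 0.0107 0.058 ]
[341.1 239. ] [ 94  34  15  11 117] [ 0.5359 -0.0397  0.058 ]
[363.5 242. ] [117  37  14  11 122] [ 0.5301 -0.0916  0.058 ]
[315.9 252.4] [  9  43 137  19 323] [0.5033 0.0178 0.058 ]
```

View pics/z.png

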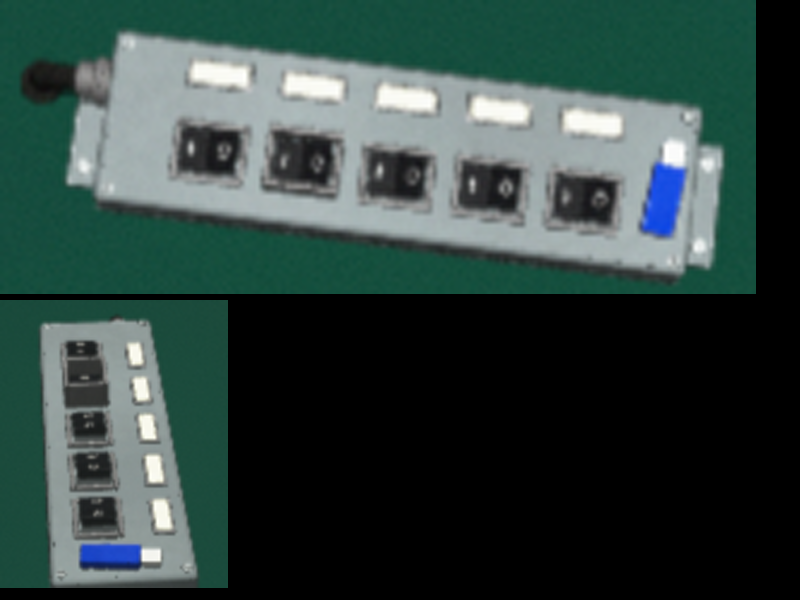

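The crop shows the guard on switch 2, second from the conduit: its wall hides the rocker in the side view at about (315,228). I'll approach with the fingers closed and the jaw axis across the row, going clear of the instrument at the left.

```bash
cat >> h.py <<'E'
YAW=-np.arctan2(.5528-.5301,.1145+.0916)
def goalR(yaw=YAW):
    bx=np.array([np.cos(yaw),np.sin(yaw),0]); by=np.array([-np.sin(yaw),np.cos(yaw),0])
    return R.from_matrix(np.c_[by,bx,[0,0,-1]])
def plan(wps,Rg,step=.036,turn=6.5):
    o=arm.get_obs(); p=np.array(o["tcp_pos"]); r=rot(o["eef_rot"]); n=0
    print("at",p.round(4),"t",round(o["clock"],2),"F",o["force"].round(2),"left",np.degrees((r.inv()*Rg).as_rotvec()).round(2))
    for w in wps:
        while n<40:
            d=w-p; v=(r.inv()*Rg).as_rotvec(); a=np.degrees(np.linalg.norm(v)); L=np.linalg.norm(d)
            if L<2e-4 and (a<.1 or w is not wps[-1]): break
            d=d*min(1,step/max(L,1e-9)); v=v*min(1,turn/max(a,1e-9))
            print(np.r_[r.inv().apply(d).round(4),np.degrees(v).round(1)].tolist()); p=p+d; r=r*R.from_rotvec(v); n+=1
E
python3 -c "
from h import *
plan([np.array([.21,.33,.404]),np.array([.50,.03,.40])],goalR())"
```

```text
at [0.1821 0.5977 0.404 ] t 0.1 F [-0.18 -0.17 -0.4 ] left [-6.000e-02  6.000e-02  7.933e+01]
[-0.014, -0.0332, 0.0001, -0.0, 0.0, 6.5]
[-0.0177, -0.0314, 0.0, -0.0, 0.0, 6.5]
[-0.0211, -0.0292, 0.0, -0.0, 0.0, 6.5]
[-0.0243, -0.0266, 0.0, -0.0, 0.0, 6.5]
[-0.0271, -0.0237, 0.0, -0.0, 0.0, 6.5]
[-0.0296, -0.0204, 0.0, -0.0, 0.0, 6.5]
[-0.0318, -0.017, 0.0, -0.0, 0.0, 6.5]
[-0.0159, -0.0063, 0.0, -0.0, 0.0, 6.5]
[-0.0331, 0.0141, 0.0003, -0.0, 0.0, 6.5]
[-0.0313, 0.0177, 0.0003, -0.0, 0.0, 6.5]
[-0.0291, 0.0211, 0.0003, -0.0, 0.0, 6.5]
[-0.0265, 0.0243, 0.0003, -0.0, 0.0, 6.5]
[-0.0236, 0.0272, 0.0003, -0.0, 0.0, 1.3]
[-0.023, 0.0277, 0.0003, 0.0, 0.0, -0.0]
[-0.023, 0.0277, 0.0003, -0.0, -0.0, -0.0]
[-0.023, 0.0277, 0.0003, -0.0, 0.0, -0.0]
[-0.023, 0.0277, 0.0003, 0.0, -0.0, -0.0]
[-0.023, 0.0277, 0.0003, -0.0, -0.0, -0.0]
[-0.023, 0.0277, 0.0003, 0.0, 0.0, -0.0]
[-0.0136, 0.0164, 0.0002, -0.0, -0.0, -0.0]
```

```bash
python3 -m pendant '[0,-0.014,-0.033,0,0,0,6.5, 0,-0.018,-0.031,0,0,0,6.5, 0,-0.021,-0.029,0,0,0,6.5, 0,-0.024,-0.027,0,0,0,6.5, 0,-0.027,-0.024,0,0,0,6.5]' 10
python3 -m pendant '[0,-0.03,-0.02,0,0,0,6.5, 0,-0.032,-0.017,0,0,0,6.5]'
python3 -c "
from h import *
plan([np.array([.21,.33,.404]),np.array([.50,.03,.40])],goalR())"
```

```text
clock: 0.52
tcp_pos: [0.1979, 0.418, 0.3997]
eef_rot: [-0.001, 0.424, 0.905, -0.002]
force: [0.8, -1.2, 0.6]
finger_gap: 0.063
clock: 0.68
tcp_pos: [0.2045, 0.3422, 0.399]
eef_rot: [-0.001, 0.529, 0.849, -0.003]
force: [0.4, -0.1, -0.0]
finger_gap: 0.0494
at [0.2045 0.3422 0.399 ] t 0.68 F [ 0.39 -0.07 -0.  ] left [-0.29  0.21 32.41]
[-0.0134, -0.0005, -0.005, -0.1, 0.0, 6.5]
[-0.0328, 0.0149, 0.0003, -0.1, 0.0, 6.5]
[-0.0309, 0.0185, 0.0003, -0.1, 0.0, 6.5]
[-0.0286, 0.0219, 0.0003, -0.1, 0.0, 6.5]
[-0.0259, 0.025, 0.0003, -0.1, 0.0, 6.4]
[-0.023, 0.0277, 0.0003, 0.0, -0.0, 0.0]
[-0.023, 0.0277, 0.0003, 0.0, -0.0, 0.0]
[-0.023, 0.0277, 0.0003, 0.0, 0.0, 0.0]
[-0.023, 0.0277, 0.0003, 0.0, 0.0, 0.0]
[-0.023, 0.0277, 0.0003, 0.0, 0.0, 0.0]
[-0.023, 0.0277, 0.0003, 0.0, 0.0, 0.0]
[-0.023, 0.0277, 0.0003, 0.0, 0.0, 0.0]
[-0.0136, 0.0164, 0.0002, 0.0, 0.0, 0.0]
```

```bash
python3 -m pendant '[0,-0.013,0,-0.005,0,0,6.5, 0,-0.033,0.015,0,0,0,6.5, 0,-0.031,0.018,0,0,0,6.5, 0,-0.029,0.022,0,0,0,6.5, 0,-0.026,0.025,0,0,0,6.4]'
python3 -m pendant '[0,-0.023,0.028,0,0,0,0, 0,-0.023,0.028,0,0,0,0, 0,-0.023,0.028,0,0,0,0, 0,-0.023,0.028,0,0,0,0, 0,-0.023,0.028,0,0,0,0]'
python3 -c "
from h import *
plan([np.array([.50,.03,.40])],goalR())"
```

```text
clock: 1.1
tcp_pos: [0.3074, 0.2155, 0.4034]
eef_rot: [-0.001, 0.752, 0.659, -0.005]
force: [0.5, 0.7, -0.1]
finger_gap: 0.0165
clock: 1.52
tcp_pos: [0.4333, 0.0735, 0.4035]
eef_rot: [-0.001, 0.755, 0.656, -0.004]
force: [0.8, 1.1, 0.1]
finger_gap: 0.0006
at [0.4333 0.0735 0.4035] t 1.52 F [0.83 1.08 0.06] left [-0.37  0.21 -1.7 ]
[-0.0153, 0.0326, 0.0014, -0.4, 0.2, -1.7]
[-0.0162, 0.0321, 0.0016, -0.0, -0.0, 0.0]
[-0.0035, 0.0068, 0.0003, 0.0, 0.0, 0.0]
```

```bash
python3 -m pendant '[0,-0.015,0.033,0.001,-0.4,0.2,-1.7, 0,-0.016,0.032,0.001,0,0,0, 0,0,0,0,0,0,0]'
python3 - <<'E'
from h import *
plan([],goalR())
c=eyes.calibration("wrist"); im=eyes.get_image("wrist"); cv2.imwrite("pics/w1.png",im); print(c)
for i in range(5):
    print(proj(c,np.array([.5528,.1145,.058])+(np.array([.5301,-.0916,.058])-np.array([.5528,.1145,.058]))*i/4).round(1))
E
```

```text
clock: 1.77
tcp_pos: [0.4989, 0.026, 0.4015]
eef_rot: [0.002, 0.746, 0.665, 0.001]
force: [-0.1, -0.1, 0.8]
finger_gap: 0.0006
at [0.4989 0.026  0.4015] t 1.77 F [-0.05 -0.05  0.78] left [ 0.24  0.13 -0.27]
{'fx': 425.145381457877, 'fy': 425.145381457877, 'cx': 321.86594507454527, 'cy': 239.9302108380854, 'eye': array([0.5065558 , 0.0958311 , 0.38063008]), 'rotation': array([ 0.13285688,  0.98948907, -0.05677513, -0.00608479])}
[[381.6  89.3]]
[[379.3 162.5]]
[[377.3 229.6]]
[[375.4 291.5]]
[[373.6 348.6]]
```

View pics/w1.png

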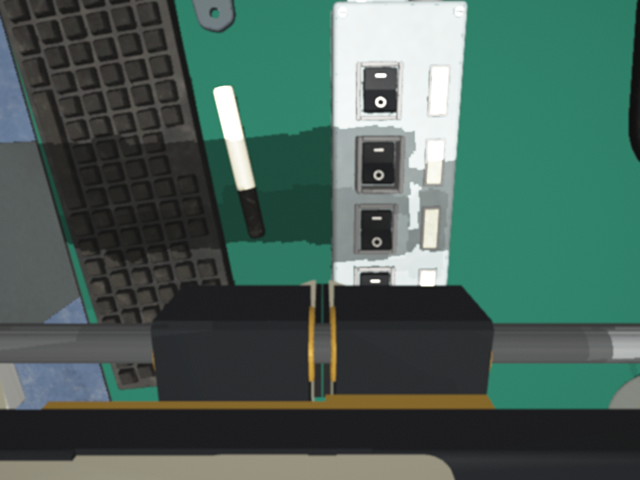

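The wrist view shows switch 1 at (380,90), guarded switch 2 at (379,163) and switch 3 at (377,230). The points predicted from the top view land within a pixel or so. I'll triangulate and plan switch 1.

```bash
cat >> h.py <<'E'
def sw(i): return np.array([.5528,.1145,.058])+(np.array([.5301,-.0916,.058])-np.array([.5528,.1145,.058]))*(i-1)/4
def tgt(i,tip,off=.012):
    by=np.array([-np.sin(YAW),np.cos(YAW),0]); t=sw(i)-off*by; t[2]=tip+.178; return t
E
python3 - <<'E'
from h import *
c=eyes.calibration("wrist"); ct=eyes.calibration("top"); im=cv2.imread("pics/w1.png")
tp=[(274.3,230.2),(296.7,232.2),(319.3,236.2)]
for b,s in blobs(im,(352,50,408,255),60,300,3000):
    print(b.round(1),s,onz(c,b,.058).round(4),end=' ')
    m=min(tp,key=lambda q:np.hypot(*(onz(ct,q,.058)-onz(c,b,.058))[:2]))
    e1,d1=ray(c,b);e2,d2=ray(ct,m); k=np.linalg.lstsq(np.c_[d1,-d2],e2-e1,rcond=None)[0]; print("tri",((e1+k[0]*d1+e2+k[1]*d2)/2).round(4))
plan([tgt(1,.085)],goalR(),step=.039)
E
```

```text
[379.4 100. ] [ 12  39  32  23 536] [0.5479 0.1091 0.058 ] tri [0.5222 0.1037 0.2449]
[377.8 162.8] [  10   93   33   41 1076] [0.5432 0.0646 0.058 ] tri [0.5454 0.064  0.0639]
[376.1 229.2] [   9  160   31   40 1007] [0.5378 0.0137 0.058 ] tri [0.5407 0.0108 0.0488]
at [0.497  0.0275 0.4011] t 1.82 F [ 0.22 -0.25  0.33] left [ 0.09  0.11 -0.26]
[0.019, 0.0106, 0.0324, 0.1, 0.1, -0.3]
[0.0189, 0.0108, 0.0324, -0.0, -0.0, 0.0]
[0.0189, 0.0108, 0.0324, 0.0, -0.0, 0.0]
[0.0189, 0.0108, 0.0324, 0.0, 0.0, 0.0]
[0.005, 0.0029, 0.0086, 0.0, 0.0, 0.0]
```

```bash
python3 -m pendant '[0,0.019,0.011,0.032,0.1,0.1,-0.3, 0,0.019,0.011,0.032,0,0,0, 0,0.019,0.011,0.032,0,0,0, 0,0.019,0.011,0.032,0,0,0, 0,0.005,0.003,0.009,0,0,0]'
python3 -m pendant '[0,0,0,0,0,0,0]'
python3 - <<'E'
from h import *
plan([tgt(1,.085),tgt(1,.060)],goalR(),step=.006)
c=eyes.calibration("wrist"); im=eyes.get_image("wrist"); cv2.imwrite("pics/w2.png",im)
print(proj(c,[sw(1),sw(2),tgt(1,.085)-[0,0,.178],tgt(1,.058)-[0,0,.178]]).round(1))
E
```

```text
clock: 2.23
tcp_pos: [0.554, 0.1047, 0.262]
eef_rot: [-0.0, 0.746, 0.666, 0.003]
force: [-0.1, 0.6, -0.0]
finger_gap: 0.0007
clock: 2.32
tcp_pos: [0.5532, 0.1065, 0.2596]
eef_rot: [-0.001, 0.746, 0.666, 0.001]
force: [-0.2, -0.2, 0.1]
finger_gap: 0.0005
at [0.5532 0.1065 0.2596] t 2.32 F [-0.25 -0.23  0.11] left [-0.02 -0.21 -0.13]
[-0.0041, -0.0012, -0.0034, -0.0, -0.2, -0.1]
[-0.0, -0.0, 0.006, 0.0, -0.0, 0.0]
[0.0, 0.0, 0.006, 0.0, 0.0, 0.0]
[0.0, 0.0, 0.006, 0.0, 0.0, 0.0]
[0.0, 0.0, 0.006, 0.0, 0.0, 0.0]
[0.0, 0.0, 0.001, 0.0, 0.0, 0.0]
[[320.6 270.2]
 [320.9 372.4]
 [320.4 321.3]
 [320.7 295.1]]
```

View pics/w2.png

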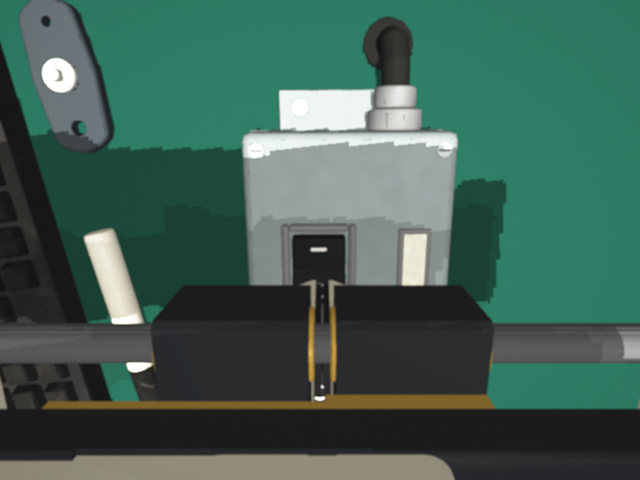

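The view shows switch 1's rocker centred under the fingers in column, about 319, and the bar wing near (318,250). Now I descend on the OFF wing in small steps.

```bash
python3 -m pendant '[0,-0.004,-0.001,0,0,-0.2,-0.1, 0,0,0,0.003,0,0,0, 0,0,0,0.003,0,0,0]'
python3 -c "
from h import *
plan([tgt(1,.065),tgt(1,.060)],goalR(),step=.005)"
```

```text
clock: 2.62
tcp_pos: [0.5505, 0.1006, 0.2579]
eef_rot: [0.0, 0.745, 0.667, 0.001]
force: [-0.3, 0.0, 0.4]
finger_gap: 0.0005
at [0.5505 0.1006 0.2579] t 2.62 F [-0.32  0.04  0.43] left [ 0.13 -0.07 -0.07]
[0.0007, 0.0003, 0.0049, 0.1, -0.1, -0.1]
[0.0007, 0.0003, 0.0049, -0.0, -0.0, -0.0]
[0.0007, 0.0003, 0.0049, 0.0, 0.0, -0.0]
[0.0, 0.0, 0.005, 0.0, -0.0, -0.0]
```

```bash
python3 -m pendant '[0,0.001,0.0005,0.005,0,0,0, 0,0.001,0,0.005,0,0,0, 0,0,0,0.003,0,0,0]'
python3 -m pendant '[0,0,0,0.002,0,0,0, 0,0,0,0.002,0,0,0]'
python3 -c "
from h import *
plan([tgt(1,.060)],goalR(),step=.004)"
```

```text
clock: 2.87
tcp_pos: [0.5514, 0.101, 0.247]
eef_rot: [0.001, 0.746, 0.666, 0.004]
force: [-1.2, -0.2, 0.6]
finger_gap: 0.0003
clock: 3.03
tcp_pos: [0.5514, 0.1007, 0.2428]
eef_rot: [0.001, 0.746, 0.666, 0.004]
force: [-0.8, 0.6, 0.2]
finger_gap: 0.0004
at [0.5514 0.1007 0.2428] t 3.03 F [-0.75  0.6   0.23] left [ 0.41 -0.24 -0.25]
[0.0015, -0.0001, 0.0037, 0.4, -0.2, -0.2]
[0.0004, -0.0, 0.001, 0.0, -0.0, 0.0]
```

```bash
for i in 1; do python3 -m pendant '[0,0.0015,0,0.002,0.4,-0.2,-0.2]'; python3 -m pendant '[0,0,0,0.002,0,0,0]'; python3 -m pendant '[0,0,0,0.001,0,0,0]';  done
```

```text
clock: 3.12
tcp_pos: [0.5516, 0.1017, 0.2407]
eef_rot: [0.0, 0.745, 0.667, 0.0]
force: [0.9, -2.5, 2.1]
finger_gap: 0.0002
clock: 3.2
tcp_pos: [0.5518, 0.1019, 0.2386]
eef_rot: [0.0, 0.745, 0.667, 0.0]
force: [0.5, 0.3, 0.0]
finger_gap: 0.0004
clock: 3.28
tcp_pos: [0.5518, 0.1019, 0.2372]
eef_rot: [-0.0, 0.745, 0.667, -0.0]
force: [0.2, 0.4, -0.5]
finger_gap: 0.0007
```

Force rose to 2.1 N and then fell to zero, so it probably snapped over. I'll lift, cross above the guard to switch 3 and check on the way, since the camera looks back over switch 1.

```bash
python3 -m pendant '[0,0,0,-0.015,0,0,0, 0,0,0,-0.02,0,0,0, 0,0,0,0,0,0,0]'; python3 -c "
from h import *
plan([tgt(3,.092)],goalR(),step=.035)"
```

```text
clock: 3.53
tcp_pos: [0.5513, 0.1021, 0.2714]
eef_rot: [-0.001, 0.745, 0.667, -0.002]
force: [-0.6, 0.9, 0.6]
finger_gap: 0.0004
at [0.5513 0.1021 0.2714] t 3.53 F [-0.59  0.86  0.56] left [-0.23  0.11 -0.05]
[-0.035, 0.0001, 0.0005, -0.2, 0.1, -0.0]
[-0.035, 0.0, 0.0005, 0.0, 0.0, 0.0]
[-0.0332, 0.0, 0.0005, 0.0, -0.0, 0.0]
```

```bash
python3 -m pendant '[0,-0.035,0,0,-0.2,0.1,0, 0,-0.035,0,0,0,0,0, 0,-0.033,0,0,0,0,0, 0,0,0,0,0,0,0]'; python3 - <<'E'
from h import *
plan([tgt(3,.068),tgt(3,.060)],goalR(),step=.005)
c=eyes.calibration("wrist"); im=eyes.get_image("wrist"); cv2.imwrite("pics/w3.png",im)
print(proj(c,[sw(1),sw(2),sw(3)]).round(1))
E
```

```text
clock: 3.87
tcp_pos: [0.5405, 0.0003, 0.271]
eef_rot: [0.0, 0.742, 0.67, 0.001]
force: [-0.3, -1.2, -0.3]
finger_gap: 0.0005
at [5.405e-01 3.000e-04 2.710e-01] t 3.87 F [-0.33 -1.2  -0.33] left [ 0.1  -0.07  0.48]
[-0.0002, -0.0001, 0.005, 0.1, -0.1, 0.5]
[-0.0002, -0.0001, 0.005, 0.0, 0.0, 0.0]
[-0.0002, -0.0001, 0.005, -0.0, -0.0, 0.0]
[-0.0002, -0.0001, 0.005, 0.0, 0.0, 0.0]
[-0.0002, -0.0001, 0.005, 0.0, 0.0, 0.0]
[-0.0, -0.0, 0.005, 0.0, 0.0, 0.0]
[-0.0, -0.0, 0.0031, 0.0, 0.0, 0.0]
[[324.1  12.8]
 [323.  142.5]
 [322.  254.8]]
```

View pics/w3.png

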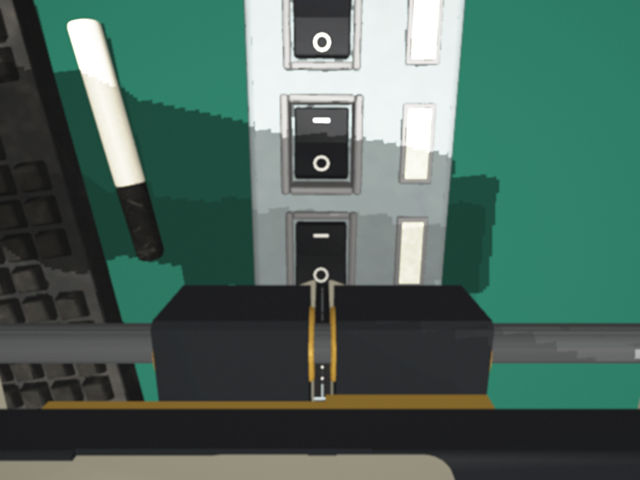

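The view shows rings at (321,42) on switch 1, (321,163) on switch 2 and (321,274) on switch 3. I'll test the ring and edge positions against ON and OFF geometry, and take a side crop.

```bash
python3 - <<'E'
from h import *
c=eyes.calibration("wrist"); by=np.array([-np.sin(YAW),np.cos(YAW),0])
for i in(1,2,3):
    for st,t in(("ON",.4),("OFF",0)):
        for r in (.009,.0155):
            print(i,st,r,proj(c,sw(i)-by*r*np.cos(t)+[0,0,r*np.sin(t)]).round(1))
im=cv2.imread("pics/w3.png").max(2)
print(im[0:75,312].tolist(),im[140:200,312].tolist())
s=eyes.get_image("side"); cv2.imwrite("pics/s1.png",cv2.resize(s[180:330,270:390],None,fx=4,fy=4,interpolation=cv2.INTER_CUBIC))
E
```

```text
1 ON 0.009 [[324.5  42.1]]
1 ON 0.0155 [[324.4  56.9]]
1 OFF 0.009 [[324.4  45.6]]
1 OFF 0.0155 [[324.3  62.3]]
2 ON 0.009 [[323.1 170. ]]
2 ON 0.0155 [[323.  184.3]]
2 OFF 0.009 [[323.1 170.8]]
2 OFF 0.0155 [[322.9 185.3]]
3 ON 0.009 [[321.9 280.8]]
3 ON 0.0155 [[321.8 294.7]]
3 OFF 0.009 [[321.9 279.6]]
3 OFF 0.0155 [[321.7 292.3]]
[54, 53, 54, 53, 53, 50, 52, 51, 51, 52, 50, 50, 50, 49, 49, 48, 54, 68, 78, 79, 78, 80, 80, 81, 81, 80, 81, 80, 82, 81, 81, 82, 83, 83, 82, 79, 77, 81, 89, 104, 130, 148, 145, 129, 110, 98, 87, 83, 82, 85, 87, 87, 86, 81, 71, 54, 33, 55, 140, 212, 227, 206, 197, 216, 230, 234, 232, 211, 178, 154, 181, 226, 241, 244, 244] [46, 45, 39, 34, 34, 35, 34, 35, 34, 34, 34, 34, 36, 34, 34, 33, 35, 32, 34, 38, 48, 69, 88, 91, 74, 56, 45, 38, 33, 34, 34, 37, 37, 37, 35, 28, 24, 31, 72, 122, 132, 108, 80, 73, 73, 75, 87, 109, 133, 147, 153, 146, 136, 126, 130, 150, 166, 170, 168, 168]
```

View pics/s1.png

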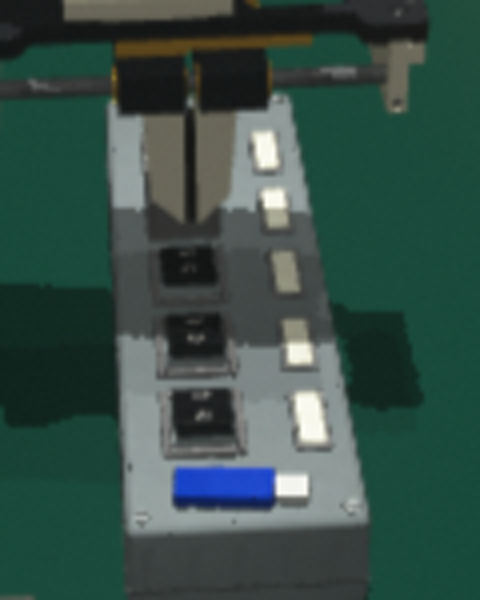

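```bash
python3 - <<'E'
from h import *
a=cv2.imread("pics/w1.png").max(2); print(a[64:118,369].tolist())
plan([tgt(3,.066)],goalR(),step=.007)
E
```

```text
[230, 197, 157, 118, 86, 80, 85, 87, 87, 86, 87, 87, 88, 87, 88, 88, 89, 90, 89, 90, 91, 90, 90, 90, 87, 71, 57, 53, 52, 52, 53, 54, 53, 53, 55, 54, 54, 54, 54, 54, 55, 55, 53, 54, 54, 47, 37, 36, 82, 166, 223, 227, 219, 229]
at [0.5412 0.0056 0.2706] t 3.97 F [-0.39  0.04 -0.01] left [ 0.05 -0.25  0.72]
[-0.0016, -0.0001, 0.0068, 0.0, -0.3, 0.7]
[-0.0016, -0.0001, 0.0068, 0.0, 0.0, 0.0]
[-0.0016, -0.0001, 0.0068, 0.0, 0.0, 0.0]
[-0.0014, -0.0001, 0.0061, 0.0, 0.0, 0.0]
```

Switch 1 is off: before the press the bar wing was bright (88) and the ring wing dark (53), and now they read 50 and 82. On to switch 3.

```bash
python3 -m pendant '[0,-0.003,0,0.007,0,-0.2,0.7, 0,-0.002,0,0.007,0,0,0, 0,-0.001,0,0.007,0,0,0, 0,0,0,0.003,0,0,0]'
python3 -c "
from h import *
plan([tgt(3,.059)],goalR(),step=.004)"
```

```text
clock: 4.3
tcp_pos: [0.5411, 0.003, 0.2438]
eef_rot: [-0.0, 0.743, 0.669, 0.001]
force: [-0.3, 0.6, -0.1]
finger_gap: 0.0005
at [0.5411 0.003  0.2438] t 4.3 F [-0.35  0.6  -0.1 ] left [ 0.04 -0.12  0.22]
[-0.0019, -0.0003, 0.0035, 0.0, -0.1, 0.2]
[-0.0017, -0.0003, 0.0032, 0.0, 0.0, 0.0]
```

```bash
python3 -m pendant '[0,-0.004,0,0,0,0,0.2]';python3 -m pendant '[0,-0.001,0,0.001,0,0,0]'; python3 -m pendant '[0,0,0,0.002,0,0,0]'; python3 -m pendant '[0,0,0,0.002,0,0,0]';  python3 -m pendant '[0,0,0,0.001,0,0,0]'
```

```text
clock: 4.38
tcp_pos: [0.5405, 0.0004, 0.2424]
eef_rot: [-0.001, 0.744, 0.668, 0.0]
force: [0.0, 0.5, -0.0]
finger_gap: 0.0004
clock: 4.47
tcp_pos: [0.5403, -0.0008, 0.241]
eef_rot: [-0.001, 0.744, 0.668, 0.0]
force: [0.4, -1.0, 1.9]
finger_gap: 0.0005
clock: 4.55
tcp_pos: [0.5404, -0.0009, 0.2389]
eef_rot: [-0.001, 0.744, 0.668, 0.0]
force: [0.5, -0.2, -0.0]
finger_gap: 0.0008
clock: 4.63
tcp_pos: [0.5404, -0.0009, 0.2367]
eef_rot: [-0.001, 0.744, 0.668, 0.0]
force: [1.0, -0.3, -0.1]
finger_gap: 0.0005
clock: 4.72
tcp_pos: [0.5405, -0.001, 0.2361]
eef_rot: [-0.001, 0.744, 0.668, 0.0]
force: [-6.5, -0.5, 23.5]
finger_gap: 0.001
```

It snapped over, with one extra millimetre onto the stop. Next is switch 4.

```bash
python3 -m pendant '[0,0,0,-0.012,0,0,0, 0,-0.015,0,-0.008,0,0,0, 0,-0.035,0,0,0,0,0, 0,0,0,0,0,0,0]'; python3 - <<'E'
from h import *
plan([tgt(4,.066)],goalR(),step=.007)
c=eyes.calibration("wrist"); im=eyes.get_image("wrist"); cv2.imwrite("pics/w4.png",im)
q=proj(c,[sw(1),sw(2),sw(3),sw(4)]).round(1); print(q)
col=int(q[2][0])-11; v=int(q[2][1]); print(v-45,im.max(2)[v-45:v+45:2,col].tolist())
E
```

```text
clock: 5.05
tcp_pos: [0.5354, -0.052, 0.2573]
eef_rot: [-0.001, 0.742, 0.67, 0.001]
force: [-0.0, -1.7, -0.0]
finger_gap: 0.0005
at [ 0.5354 -0.052   0.2573] t 5.05 F [-0.01 -1.72 -0.01] left [-0.   -0.11  0.41]
[-0.0001, -0.0005, 0.007, -0.0, -0.1, 0.4]
[-0.0, -0.0004, 0.0063, -0.0, 0.0, 0.0]
[[ 324.6 -164.4]
 [ 323.3    1.7]
 [ 322.3  142.2]
 [ 321.4  262.6]]
97 [234, 210, 173, 245, 220, 60, 31, 45, 54, 52, 52, 52, 55, 169, 207, 91, 45, 36, 33, 32, 32, 31, 33, 32, 35, 46, 52, 51, 51, 50, 51, 47, 48, 46, 45, 58, 82, 66, 47, 42, 44, 42, 46, 89, 116]
```

Switch 3 is off: the bar wing reads 52 in sun and 32 in shade (tilted), and the ring wing 48 in shade (level). Descend on 4.

```bash
python3 -m pendant '[0,-0.004,0,0.006,0,0,0.4, 0,0,0,0.006,0,0,0]'
python3 -c "
from h import *
plan([tgt(4,.064)],goalR(),step=.004)"
```

```text
clock: 5.27
tcp_pos: [0.5358, -0.0542, 0.2456]
eef_rot: [-0.001, 0.745, 0.667, 0.003]
force: [1.0, 0.4, -0.2]
finger_gap: 0.0004
at [ 0.5358 -0.0542  0.2456] t 5.27 F [ 0.97  0.38 -0.16] left [ 0.12 -0.28  0.  ]
[0.0018, -0.0015, 0.0033, 0.1, -0.3, 0.0]
[0.0002, -0.0002, 0.0004, 0.0, -0.0, 0.0]
```

```bash
python3 -m pendant '[0,0.002,-0.001,0.003,0.1,-0.3,0]';python3 -m pendant '[0,0,0,0.002,0,0,0]'; python3 -m pendant '[0,0,0,0.002,0,0,0]'; python3 -m pendant '[0,0,0,0.0015,0,0,0]'
```

```text
clock: 5.35
tcp_pos: [0.5349, -0.0525, 0.2418]
eef_rot: [0.0, 0.745, 0.667, -0.0]
force: [0.7, 0.0, 2.0]
finger_gap: 0.0004
clock: 5.43
tcp_pos: [0.5347, -0.052, 0.239]
eef_rot: [0.0, 0.745, 0.667, -0.001]
force: [0.4, 0.8, -0.0]
finger_gap: 0.0007
clock: 5.52
tcp_pos: [0.5345, -0.0516, 0.2363]
eef_rot: [-0.0, 0.745, 0.667, -0.001]
force: [0.4, -1.4, 10.8]
finger_gap: 0.0006
clock: 5.6
tcp_pos: [0.5347, -0.0517, 0.2357]
eef_rot: [-0.0, 0.745, 0.668, -0.001]
force: [-12.8, -0.1, 49.6]
finger_gap: 0.0005
```

Switch 4 snapped, but the last row was unneeded and pushed to 50 N on the stop. For switch 5 I'll stop at a TCP height of about 0.238.

```bash
python3 -m pendant '[0,0,0,-0.012,0,0,0, 0,-0.015,0,-0.008,0,0,0, 0,-0.035,0,0,0,0,0, 0,0,0,0,0,0,0]'; python3 - <<'E'
from h import *
c=eyes.calibration("wrist"); im=eyes.get_image("wrist"); cv2.imwrite("pics/w5.png",im)
q=proj(c,[sw(3),sw(4)]).round(1); print(q)
col=int(q[1][0])-11; v=int(q[1][1]); print(v-45,im.max(2)[v-45:v+45:2,col].tolist())
plan([tgt(5,.066)],goalR(),step=.007)
E
```

```text
clock: 5.93
tcp_pos: [0.5298, -0.101, 0.2564]
eef_rot: [-0.0, 0.742, 0.67, -0.001]
force: [0.6, -1.1, 1.0]
finger_gap: 0.0005
[[325.1   6.6]
 [323.8 147.2]]
102 [237, 231, 181, 221, 160, 49, 33, 48, 50, 35, 33, 34, 32, 34, 40, 32, 31, 34, 32, 31, 33, 33, 35, 33, 34, 44, 53, 52, 53, 51, 50, 50, 49, 48, 46, 43, 47, 43, 42, 41, 43, 43, 39, 84, 123]
at [ 0.5304 -0.0978  0.2561] t 5.98 F [-0.02  1.26  0.38] left [-0.15 -0.09  0.58]
[-0.0031, -0.0005, 0.0063, -0.1, -0.1, 0.6]
[-0.0028, -0.0005, 0.0058, 0.0, -0.0, 0.0]
```

View pics/w5.png

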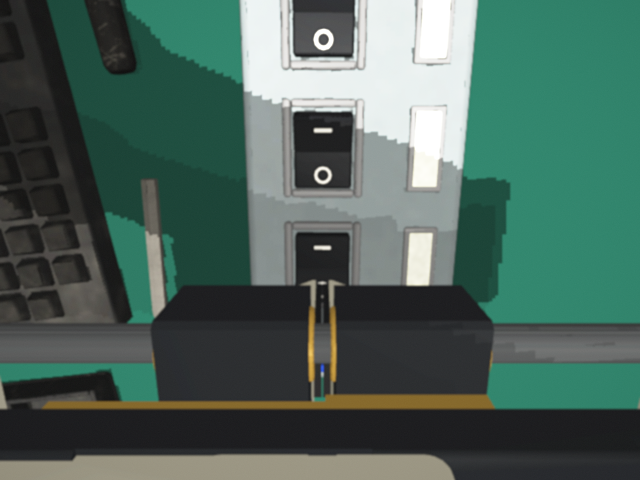

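The view shows switches 3 (323,30) and 4 (322,150) with the ring wing bright and the bar wing dark, so both are off. Switch 5 is under the fingers.

```bash
python3 -m pendant '[0,-0.005,-0.0005,0.006,-0.1,-0.1,0.6, 0,-0.001,0,0.005,0,0,0]'
python3 -c "
from h import *
plan([tgt(5,.064)],goalR(),step=.004)"
```

```text
clock: 6.15
tcp_pos: [0.5293, -0.1043, 0.2449]
eef_rot: [0.0, 0.745, 0.667, 0.0]
force: [0.5, -0.0, -0.4]
finger_gap: 0.0005
at [ 0.5293 -0.1043  0.2449] t 6.15 F [ 0.49 -0.02 -0.4 ] left [ 0.03 -0.01 -0.07]
[0.0007, -0.0006, 0.0029, 0.0, -0.0, -0.1]
```

```bash
python3 -m pendant '[0,0.001,0,0.003,0,0,0]';python3 -m pendant '[0,0,0,0.002,0,0,0]'; python3 -m pendant '[0,0,0,0.001,0,0,0]'
```

```text
clock: 6.23
tcp_pos: [0.5292, -0.1035, 0.241]
eef_rot: [0.0, 0.745, 0.667, -0.0]
force: [-0.6, -1.3, 3.0]
finger_gap: 0.0007
clock: 6.32
tcp_pos: [0.529, -0.1032, 0.2381]
eef_rot: [-0.0, 0.745, 0.667, -0.0]
force: [-0.5, -0.6, 0.3]
finger_gap: 0.0006
clock: 6.4
tcp_pos: [0.5289, -0.1027, 0.2363]
eef_rot: [-0.001, 0.745, 0.667, -0.001]
force: [-0.7, -0.3, 10.7]
finger_gap: 0.0003
```

Now I lift well clear, and back along −tool y so the cameras see the whole row.

```bash
python3 -m pendant '[0,0,0,-0.015,0,0,0, 0,0,0,-0.035,0,0,0, 0,0,0,-0.04,0,0,0, 0,-0.03,0,-0.028,0,0,0, 0,-0.03,0,-0.028,0,0,0]'; python3 -m pendant '[0,-0.03,0,-0.028,0,0,0, 0,0,0,0,0,0,0, 0,0,0,0,0,0,0]'; python3 - <<'E'
from h import *
c=eyes.calibration("wrist"); im=eyes.get_image("wrist")
print(proj(c,[sw(i) for i in range(1,6)]).round(1)); t=eyes.get_image("top"); cv2.imwrite("pics/t9.png",t)
o=np.zeros((600,800,3),np.uint8); o[:300,:400]=cv2.resize(im,(400,300)); 
q=proj(c,[sw(3)])[0].astype(int); cr=im[max(0,q[1]-150):q[1]+150,max(0,q[0]-70):q[0]+90]; cr=cv2.resize(cr,None,fx=1.9,fy=1.9)[:600,:390]; o[:cr.shape[0],405:405+cr.shape[1]]=cr
o[300:600,:400]=cv2.resize(t[150:330,160:480],(400,300))[:300,:400]
cv2.imwrite("pics/f.png",o)
E
```

```text
clock: 6.82
tcp_pos: [0.523, -0.1533, 0.379]
eef_rot: [-0.008, 0.74, 0.673, -0.006]
force: [1.1, -0.4, 0.9]
finger_gap: 0.0004
clock: 7.07
tcp_pos: [0.5204, -0.1893, 0.4147]
eef_rot: [-0.003, 0.741, 0.671, -0.004]
force: [0.1, 0.5, -1.1]
finger_gap: 0.0004
[[ 333.2 -271. ]
 [ 331.8 -168.7]
 [ 330.4  -76.1]
 [ 329.2    8.3]
 [ 328.1   85.3]]
```

View pics/f.png

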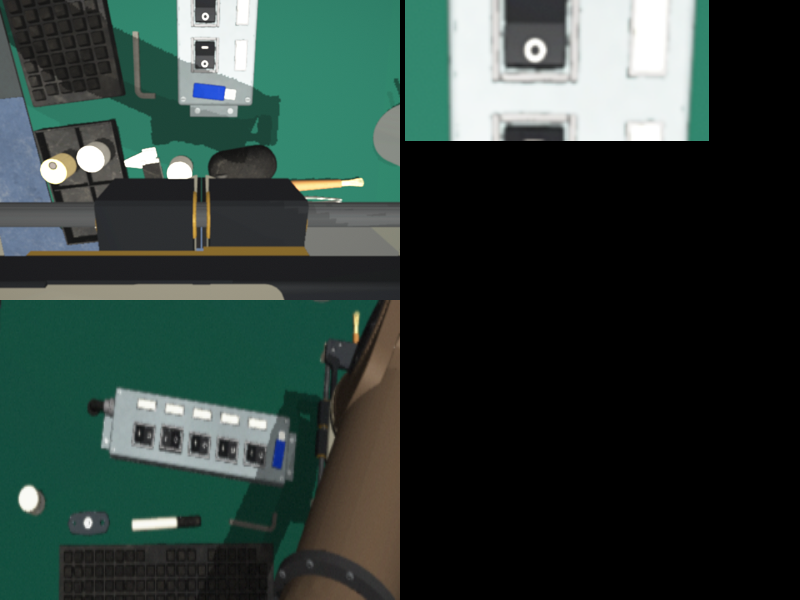

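The final view shows the bystanders in place and the arm clear at the right. I'll compare wing brightness for all five switches in the top view before and after as a last check, then hand in.

```bash
python3 - <<'E'
from h import *
ct=eyes.calibration("top"); by=np.array([-np.sin(YAW),np.cos(YAW),0]); bx=np.array([np.cos(YAW),np.sin(YAW),0])
for f in("top0","t9"):
    g=cv2.imread(f"pics/{f}.png").max(2)
    for i in range(1,6):
        print(f,i,[np.median([g[tuple(np.rint(proj(ct,sw(i)+s*by*k+bx*l)[0]).astype(int)[::-1])] for k in(.004,.006,.011,.013) for l in(-.007,0,.007)]) for s in(1,-1)])
c=eyes.calibration("wrist"); im=eyes.get_image("wrist").max(2); q=proj(c,[sw(5)])[0].astype(int); print(im[q[1]-24:q[1]+26,q[0]-9].tolist())
print(arm.get_obs()["force"])
E
```

```text
top0 1 [np.float64(48.0), np.float64(34.0)]
top0 2 [np.float64(49.5), np.float64(34.0)]
top0 3 [np.float64(50.5), np.float64(33.0)]
top0 4 [np.float64(49.0), np.float64(32.0)]
top0 5 [np.float64(49.0), np.float64(38.0)]
t9 1 [np.float64(32.0), np.float64(50.0)]
t9 2 [np.float64(50.5), np.float64(33.0)]
t9 3 [np.float64(31.0), np.float64(50.0)]
t9 4 [np.float64(29.0), np.float64(49.5)]
t9 5 [np.float64(30.0), np.float64(49.5)]
[235, 222, 199, 210, 192, 117, 53, 48, 54, 55, 54, 54, 52, 53, 53, 53, 54, 51, 53, 53, 52, 53, 50, 51, 53, 52, 53, 61, 77, 90, 94, 93, 92, 91, 93, 91, 92, 92, 91, 92, 92, 90, 92, 86, 72, 56, 47, 47, 77, 126]
[-0.49204292  0.19220787 -0.12635447]
```

Wing brightness has reversed on 1, 3, 4 and 5 and is unchanged on 2.

```bash
python3 -c "
from rig import arm
print(arm.finish_job())"
```

```text
the job is handed in; nothing more can be done
None
```

I pressed switches 1, 3, 4 and 5 off in that order from the conduit end, and passed over switch 2, the one inside the raised guard. The job was handed in at about 7 s of the 51 s allowed.

- **Switches:** in the last top view, wing brightness had reversed on 1, 3, 4 and 5 (off) and was unchanged on 2 (still on). Closer wrist views agreed for 1, 3, 4 and 5.
- **Bystanders:** those in view (marker, hex key, stand key, jar, memory stick, disc and mouse) looked unmoved; I checked this by eye and did not measure it. The arm was clear of everything, with no contact force beyond sensor noise.
- **Touch too heavy after the snap:** the rockers went over at about 2–3 N, but I then ran on into the stop. This reached 24 N on switch 3, about 50 N on switch 4 and 11 N on switch 5. All are below the 120 N limit, but heavier than the light touch asked for. The 50 N on switch 4 was on the fingertips, so I took the 40 N limit for the arm and gripper body not to apply.
- **Failed check:** one triangulation of switch 1's height came out wrong, because the picture was paired with a slightly later wrist pose and the switch was only partly picked out. I used the top-view positions instead, which agreed with the wrist view to within about 2 mm.

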